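# Refit the spring-ended roller in the stock-support stand

### The arm

A 6-joint arm with a two-finger parallel gripper is mounted at the origin on a cart in front of the work surface, level with it; the furniture and walls round the work are solid. World frame = base frame: x ahead of the robot, y to its left, z up, the work surface at z = 0. Lengths are in m, angles in rad, forces in N, time in s.
With the tool pointing down it reaches from about 0.3 to 0.85 m from the base axis. Payload 4.2 kg.
Tool frame: the origin (TCP) lies between the finger pads; the fingertips stand 14 mm ahead of it and the grasp point (between the pads) lies 5 mm behind it (ctrl.nose_length is the distance from the TCP to the fingertips, in m); z points along the fingers, y is the line along which they close (so a half turn about z gives the same grasp; the last joint's range is limited). The gripper opens to 91 mm and grips with 3 to 60 N. Pads are 32 mm wide; open, the fingers measure 118 mm over their backs; the gripper's body (76 mm by 178 mm) begins 60 mm behind the grasp point.
Start: joints at [1.171, 0.32, 1.565, -0, 1.257, -0.02], TCP at [0.213, 0.534, 0.228] pointing down, gripper open.
Joint ranges: [-3.11, 3.11], [-0.84, 2.01], [0.21, 2.61], [-1.34, 4.49], [0.05, 2.63], [-2.56, 2.56]. Speed limits (rad/s): [2.57, 2.57, 3.14, 3.14, 3.14, 3.14].

### API

Orientations are given as a unit quaternion [x, y, z, w].
In Python, from plant import ctrl gives the robot as it stands. The module is installed in compiled form; this text tells all that it offers.
- The arm moves only by the shell command python3 -m pendant 'ROWS' [FORCE]. ROWS is JSON, a list that holds one entry, the list of rows, each a list of 7 numbers: the turn, a rotation vector about the tool's x, y, z in units of 6 degrees (1.0 is 6 degrees), then the shift along the tool's x, y, z in units of 30 mm (1.0 is 30 mm), then the closure, from -1 (fully open) to 1 (shut), so that 0 is half open. In form: [[[ax, ay, az, tx, ty, tz, gripper], ...]]. A call has 1 to 20 rows; each row is the pose to reach, as a shift and turn from the pose commanded when the call began, along the tool's axes at that moment; what a row does not reach only later rows make up. A row lasts 1/12 s, in which the tool goes at most 41.7 mm and 7.16 degrees, less where a joint would pass 70% of its speed; a pose out of reach is approached as far as the arm can. A call with a gripper value outside its range is refused whole. The fingers move at their own pace and stop on an object; FORCE is the grip in N (left out, the last holds). Time passes only in rows, so rows that repeat a pose let the fingers close. It gives the time, the measured TCP pose, the force, the opening and the grip force at its end, in the units of the state.
- ctrl.observe(): the state, without advancing time (a new reading comes with each control period).
- ctrl.read_camera(name): name is "scene" or "top"; returns a dict with "pixels" (480x640x3 uint8, red, green, blue), "z_map" (480x640 float32, m along the optical axis (not along the pixel's ray), 0 where there is no reading), "fov_y" (degrees; the focal length in pixels is half the picture's height over the tangent of half this angle, whatever the lens; pixels are square), "cx", "cy" (the principal point, pixels), "k1" (the pictures are not rectified: a ray, as slopes to the right and down, at radius r is drawn at 1 + k1 r^2 times it, then the intrinsics apply), "R" (3x3) and "t" (3): a world point X has camera coordinates R X + t. Camera axes: x right, y down, z forward; pixel columns grow to the right and rows downward; lengths in m; the calibration is good to about 2 mm. A picture is of the moment at which its call begins.
- ctrl.hand_in(): hands the job in; it is judged then, once.
Trained networks look in a picture, given as the dict that the camera call returned (one of the last four; its "shot" number tells which), for a name from the list of things; names that differ only in an ending like _2 or _b are one class to them, and where a whole thing is asked for, a point or a joint stands for the part that bears it (a point fixed in the world has none). Each returns a list of dicts, best first, with "confidence" (0 to 1); they miss things now and then, are a little off and sometimes report something else, mostly with a low value. They report only what shows in the picture. A call takes as long as a camera call.
- ctrl.boxes_of(picture, query): "xyz" ([x, y, z] in m, in world coordinates, good to about 4 mm: the middle of the surface that is visible of it).
The state is a dict: "time_s": time; "qpos": joint angles; "dq": joint speeds; "tau": joint torques, N m; "ee_pos": TCP position; "ee_rot": TCP orientation; "ft_force": force on the tool from outside, world axes, zero at the start; "torque": the same for the moment, N m; "opening": finger opening in m; "grasp_force": force on a finger pad.
Only numpy, scipy, OpenCV 4.12 (cv2) and the standard library are available. Lean on these libraries where they do the work, as an engineer would, in place of code of your own. Each camera call takes 0.05 s, during which the arm holds its last target. There are 200 camera calls.

### The job

Take the roller out of its wooden cradle and fit it back in the stock-support stand: enter its sprung pin in the slotted cheek from above, press the pin in against the back of the slot, lower the roller level between the cheeks until the pin just stands on the slot's floor, and let it spring out so that its fixed stub goes fully home in the hole of the other cheek. The cheeks are clamped at a height nobody has measured, so feel for it gently: keep the roller level (within 5 degrees) while its pin is in the slot, and never push roller or stand with more than about 2.5 kg. Leave the things round about alone.

Things in the scene. Friction and masses are not known exactly. Their poses are not given: they have to be found in the camera images.
- roller: loose roller, 0.2 to 0.3 kg, in the cradle at the start; dark drum 34 mm in diameter, 96 mm long, along its own y axis. Origin: on its axis, half-way along the drum (the grasp place; 42 mm above the bench in the cradle). At its +y end a shoulder (18 mm in diameter, 10 mm long), then the short fixed stub; at its -y end the long sprung pin. It may turn about its axis.
- stub_tip (a point): tip of the fixed stub, on the roller's axis, 66 mm from the roller's origin towards +y; the stub is 10 mm in diameter, stands 8 mm out of the shoulder and tapers to 7 mm over its last 2 mm. Plain metal: pressed against the cheek it sticks by friction rather than slide into the hole
- pin_tip (a point): round tip of the sprung pin, on the roller's axis, 88 mm from the roller's origin towards -y when relaxed; smooth steel, 10 mm in diameter, standing 40 mm out of the drum. It can be pushed in 20 mm: the push is about 1 N at first and grows by 0.25 N a mm (6 N at 20 mm, plus some damping), beyond which it is solid
- stand: fixed stand, base plate 80 x 230 x 10 mm, origin at its underside on the bench; y points from the slotted to the holed cheek. The seated roller lies over it at x = 0, y = about 0, its +y the same way, the pin pressed in by 6 mm. Both cheeks are clamped at one seat height (height of the seated roller's axis), each time different, 70 to 90 mm above the bench, not reported
- slot_foot (a point): point on the bench straight below the slot's back wall, at y = -82 mm on the stand. Slotted cheek (the taller): inner face at y = -70 mm; vertical slot 13 mm wide, 12 mm deep, open at the top. Its floor is 5 mm below the seat height, its straight sides reach 52 mm above the seat height, then it flares open for another 9 mm
- hole_foot (a point): point on the bench straight below the inner face of the holed cheek, at y = +58 mm on the stand. The cheek is 12 mm thick, 50 mm wide, its top 14 mm above the seat height; the round hole, 13 mm in diameter, goes right through at the seat height. To bring the stub down along this face the roller must be held 8 to 14 mm nearer the slotted cheek than when seated
- cradle: fixed wooden cradle on the bench, base 56 x 118 x 8 mm with two V saddles 80 mm apart which carry the drum near its ends; origin: centre of its underside, the roller lies along its y axis
- oil_bottle: bystander: small brown bottle with a red spout, 40 mm across, 134 mm high; origin: centre of its underside
- tape_roll: bystander: roll of tape lying flat, 70 mm across, 19 mm high; origin: centre of its underside
- driver_1: bystander: screwdriver with a yellow handle lying on the bench, 207 mm long; origin: centre of its underside

How it is judged:
By the outcome, as a careful person would: the job done as asked, in the order asked, and still so for the second after the job is handed in, with the robot touching nothing.
It also fails if it takes over 46 s, if anything falls off the work surface, if the arm or the gripper's body presses on something with over 40 N, if the wrist force passes 120 N, or if a joint passes its speed limit or range.

## Working session

There is one attempt and no reset: what is moved stays moved. The work goes in short steps, Python scripts to look and compute and a shell command to move; the robot and the scene stay as the last step left them, time stands still between calls to the robot, and variables do not carry over. Pictures are saved under pics/ and viewed, at most 10 in all, crops included, and the job is handed in when it is done.

```bash
mkdir -p pics; cat > h.py <<'E'
import numpy as np, cv2
from plant import ctrl
def shot(n):
    return ctrl.read_camera(n)
def cloud(p):
    h,w=p["z_map"].shape; f=h/2/np.tan(np.radians(p["fov_y"])/2)
    K=np.array([[f,0,p["cx"]],[0,f,p["cy"]],[0,0,1]])
    u,v=np.meshgrid(np.arange(w),np.arange(h))
    s=cv2.undistortPoints(np.stack([u,v],-1).reshape(-1,1,2).astype(float),K,np.array([p["k1"],0,0,0.])).reshape(h,w,2)
    z=p["z_map"]; X=np.dstack([s*z[...,None],z])
    W=(X-np.array(p["t"]))@np.array(p["R"]); W[z==0]=np.nan
    return W
E
python3 - <<'E'
from h import *
o=ctrl.observe(); print({k:np.round(v,3) for k,v in o.items()})
for n in("scene","top"):
    p=shot(n); cv2.imwrite(f"pics/{n}0.png",p["pixels"][...,::-1]); np.save(f"{n}0.npy",cloud(p))
    print(n,p["fov_y"],np.round(p["k1"],3),"campos",np.round(-np.array(p["R"]).T@p["t"],3))
    for q in["roller","stub_tip","pin_tip","stand","slot_foot","hole_foot","cradle","oil_bottle","tape_roll","driver_1"]:
        print(q,[(np.round(d["xyz"],3).tolist(),round(d["confidence"],2)) for d in ctrl.boxes_of(p,q)[:2]])
E
```

```text
{'time_s': np.float64(0.0), 'qpos': array([ 1.171,  0.32 ,  1.566, -0.   ,  1.257, -0.02 ]), 'dq': array([-0.   , -0.001, -0.001,  0.001, -0.001,  0.   ]), 'tau': array([ 1.0000e-03, -4.1247e+01, -2.3197e+01,  7.3000e-02,  4.6000e-02,
       -0.0000e+00]), 'ee_pos': array([0.213, 0.534, 0.227]), 'ee_rot': array([ 0.189,  0.982, -0.001, -0.   ]), 'ft_force': array([ 0.452, -1.014,  0.176]), 'torque': array([ 0.005, -0.039, -0.052]), 'grasp_force': np.float64(0.0), 'opening': np.float64(0.091)}
scene 42.527180841214054 0.034 campos [ 0.88  -0.834  0.755]
roller [([0.451, 0.241, 0.051], 0.59), ([0.609, -0.18, 0.025], 0.58)]
stub_tip [([0.754, 0.228, 0.018], 0.19)]
pin_tip [([0.442, 0.192, 0.05], 0.52)]
stand [([0.642, 0.071, 0.054], 0.86)]
slot_foot [([0.64, 0.072, 0.048], 0.86)]
hole_foot [([0.642, 0.07, 0.049], 0.68), ([0.439, 0.192, 0.049], 0.25)]
cradle [([0.456, 0.223, 0.012], 0.9)]
oil_bottle []
tape_roll [([0.754, 0.224, 0.016], 0.67)]
driver_1 [([0.613, -0.18, 0.024], 0.64)]
top 47.02454755084953 0.06 campos [0.526 0.131 1.075]
roller [([0.445, 0.258, 0.059], 0.61)]
stub_tip [([0.437, 0.257, 0.058], 0.71)]
pin_tip [([0.442, 0.199, 0.045], 0.57), ([0.605, -0.169, 0.022], 0.21)]
stand [([0.623, 0.158, 0.011], 0.98)]
slot_foot [([0.62, 0.156, 0.009], 0.69)]
hole_foot [([0.62, 0.156, 0.01], 0.57)]
cradle [([0.457, 0.256, 0.004], 0.97)]
oil_bottle [([0.777, 0.11, 0.082], 0.84)]
tape_roll [([0.766, 0.228, 0.018], 0.95)]
driver_1 [([0.608, -0.169, 0.025], 0.77)]
```

View pics/scene0.png

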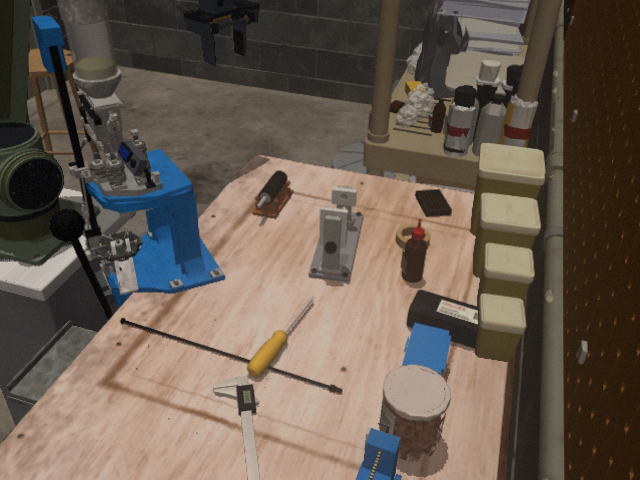

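View pics/top0.png

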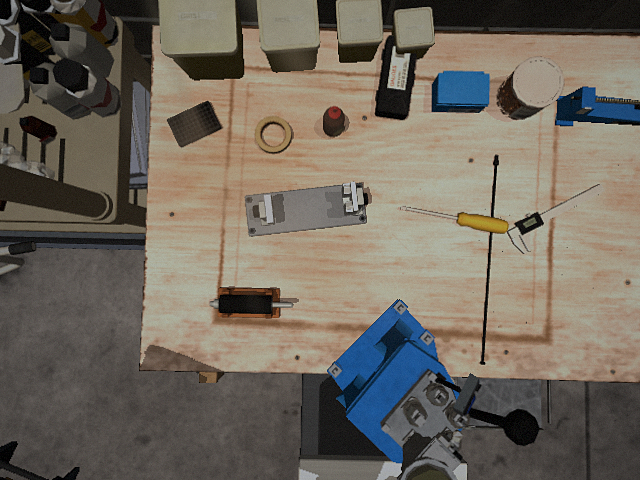

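The scene view shows the roller at (271,190) with its pin towards the camera, and the stand at (338,235) with the nearer cheek apparently the taller. In the top view the drum is at (248,303) with its pin to the right (-y). The stand is at (307,210), with cheeks at (265,210) and (352,197). Next I'll take the geometry from the depth clouds.

```bash
python3 - <<'E'
from h import *
a=cv2.imread("pics/scene0.png")[175:285,290:380]; b=cv2.imread("pics/top0.png")[170:245,235:385]
c=cv2.imread("pics/top0.png")[280:325,200:310]
A=cv2.resize(a,None,fx=5,fy=5,interpolation=2); B=cv2.resize(b,(330,165),interpolation=2); C=cv2.resize(c,(330,135),interpolation=2)
im=np.zeros((550,790,3),np.uint8); im[:550,:450]=A; im[:165,455:785]=B; im[200:335,455:785]=C
cv2.imwrite("pics/zoom.png",im)
W=np.load("top0.npy"); S=np.load("scene0.npy"); img=cv2.imread("pics/top0.png")
# base plate
def rect(m): 
    P=W[m][:,:2].astype(np.float32); r=cv2.minAreaRect(P*1000); return r,len(P)
roi=np.zeros(W.shape[:2],bool); roi[170:245,235:385]=1
z=W[...,2]
for lo,hi in[(.006,.015),(.02,.2),(.06,.2),(.08,.2)]:
    print(lo,hi,rect(roi&(z>lo)&(z<hi)))
r2=np.zeros_like(roi); r2[280:325,200:310]=1
for lo,hi in[(.004,.02),(.035,.08),(.052,.08)]:
    print(lo,hi,rect(r2&(z>lo)&(z<hi)))
for nm,Q,ro in(("top",W,roi),):
  P=Q[ro&(z>.03)]; 
  for p in P[np.argsort(P[:,1])][::12]: print(np.round(p,3).tolist(),end=' ')
print()
m=np.zeros(S.shape[:2],bool); m[175:285,300:370]=1
P=S[m&(S[...,2]>.06)&(S[...,0]<.72)&(S[...,1]<.25)]
hist=np.histogram2d(P[:,1],P[:,2],bins=[np.arange(.0,.26,.01),np.arange(.06,.16,.01)])[0].astype(int)
print(hist)
E
```

```text
0.006 0.015 (((630.2510986328125, 144.84591674804688), (142.0615997314453, 260.98211669921875), 2.306750774383545), 3669)
0.02 0.2 (((626.363525390625, 147.969970703125), (51.19966125488281, 208.11378479003906), 7.2287797927856445), 1084)
0.06 0.2 (((626.4049682617188, 147.9728546142578), (49.92702102661133, 208.22007751464844), 7.72308874130249), 1066)
0.08 0.2 (((626.4049682617188, 147.9728546142578), (49.92702102661133, 208.22007751464844), 7.72308874130249), 964)
0.004 0.02 (((443.74273681640625, 252.50564575195312), (84.17630767822266, 206.88108825683594), 1.0853466987609863), 784)
0.035 0.08 (((444.12451171875, 253.64453125), (51.92466354370117, 151.61521911621094), 0.9636893272399902), 1268)
0.052 0.08 (((443.6201477050781, 252.71102905273438), (29.375516891479492, 135.58795166015625), 1.013741374015808), 792)
[0.63, 0.045, 0.079] [0.649, 0.047, 0.078] [0.634, 0.049, 0.081] [0.631, 0.051, 0.084] [0.648, 0.053, 0.083] [0.638, 0.057, 0.133] [0.643, 0.059, 0.133] [0.624, 0.059, 0.124] [0.638, 0.06, 0.135] [0.631, 0.062, 0.133] [0.652, 0.062, 0.133] [0.64, 0.064, 0.133] [0.625, 0.
[... 1963 characters left out ...]
 17  17  23  17  19  21  23  31  59]
 [  3   2   3   4   1   2   3  10  11]
 [  0   1   0   0   1   1   0   1   0]
 [  0   0   0   0   0   0   0   0   0]
 [  0   0   0   0   0   0   0   0   0]
 [  0   0   0   0   0   0   0   0   0]
 [  0   0   0   0   0   0   0   0   0]
 [  0   0   0   0   0   0   0   0   0]
 [  0   0   0   0   0   0   0   0   0]
 [  0   0   0   0   0   0   0   0   0]
 [  0   0   0   0   0   0   0   0   0]
 [  0   0   0   0   0   0   0   0   0]
 [  0   0   0   0   0   0   0   0   0]
 [  0   0   2   1   0   0   0   0   0]
 [ 70  87  73  72   0   0   0   0   0]
 [ 16  32  13  52   0   0   0   0   0]
 [  0   0   0  29   0   0   0   0   0]
 [  0   0   0   2   0   0   0   0   0]]
```

View pics/zoom.png

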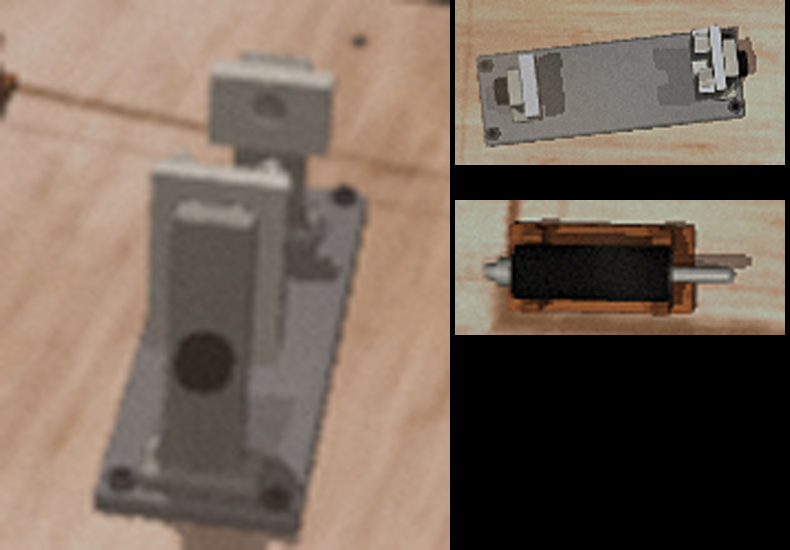

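The crops show the slotted cheek at the right in the top view (y≈0.08) and the holed cheek at the left (y≈0.22). The roller already has +y pointing the same way. Next: fit the poses.

```bash
cat > fit.py <<'E'
from h import *
def onplane(p,uv,z):
    h=480; f=h/2/np.tan(np.radians(p["fov_y"])/2)
    K=np.array([[f,0,p["cx"]],[0,f,p["cy"]],[0,0,1]]); R=np.array(p["R"]);t=np.array(p["t"])
    s=cv2.undistortPoints(np.float64(uv).reshape(-1,1,2),K,np.array([p["k1"],0,0,0.])).reshape(-1,2)
    d=np.c_[s,np.ones(len(s))]@R; c=-R.T@t
    return c+d*((z-c[2])/d[:,2])[:,None]
E
python3 - <<'E'
from fit import *
p=shot("top"); img=p["pixels"]; W=cloud(p); z=W[...,2]
hsv=cv2.cvtColor(img,cv2.COLOR_RGB2HSV)
m=(hsv[...,1]<60)&(hsv[...,2]>60); 
box=np.zeros_like(m); box[178:242,238:372]=1
m=(m&box&(z<.02)).astype(np.uint8); m=cv2.morphologyEx(m,cv2.MORPH_CLOSE,np.ones((3,3)))
cs=max(cv2.findContours(m,0,1)[0],key=cv2.contourArea)
P=onplane(p,cs.reshape(-1,2),.010); r=cv2.minAreaRect((P[:,:2]*1000).astype(np.float32)); print("plate",r)
# corners
print("corners",np.round(cv2.boxPoints(r)))
# cheek tops
def st(sel,n):
    Q=W[box&sel]; r=cv2.minAreaRect((Q[:,:2]*1000).astype(np.float32)); print(n,len(Q),np.median(Q[:,2]).round(4),r)
Y=W[...,1]
st((z>.138)&(Y<.15),"slot top"); 
st((z>.137)&(Y>.075)&(Y<.15),"slot top inner"); 
st((z>.09)&(Y>.15)&(Y<.229),"hole top")
for yy in np.arange(215,240,2): 
    q=W[box&(z>.085)&(abs(Y-yy/1000)<.001)]; print(yy,len(q),np.round([q[:,0].min(),q[:,0].max(),q[:,2].max()],3)) if len(q) else 0
# roller drum: dark
d=(img.max(2)<60); b2=np.zeros_like(m); b2[285:322,205:300]=1
Q=W[d&(b2>0)&(z>.05)]; c=Q.mean(0); A=np.linalg.svd(Q[:,:2]-c[:2],full_matrices=False)[2][0]
print("drum",len(Q),cv2.minAreaRect((Q[:,:2]*1000).astype(np.float32)),Q[:,2].max(),np.degrees(np.arctan2(-A[0]*np.sign(A[1]),abs(A[1]))), c, [np.percentile(Q[:,1],k) for k in(0,1,99,100)])
E
```

```text
plate ((624.2132568359375, 158.662841796875), (122.43911743164062, 255.10487365722656), 1.2912927865982056)
corners [[560. 285.]
 [566.  30.]
 [688.  33.]
 [683. 288.]]
slot top 236 0.1436 ((636.8677368164062, 73.21278381347656), (49.66616439819336, 31.591371536254883), 8.791327476501465)
slot top inner 129 0.1421 ((637.083740234375, 83.31026458740234), (47.67500686645508, 16.698049545288086), 0.4898194372653961)
hole top 202 0.0963 ((616.0623779296875, 222.63003540039062), (49.59518814086914, 13.858469009399414), 7.873274803161621)
215 14 [0.593 0.616 0.099]
217 22 [0.592 0.63  0.1  ]
219 32 [0.592 0.641 0.101]
221 34 [0.591 0.641 0.101]
223 32 [0.592 0.641 0.103]
225 30 [0.591 0.64  0.102]
227 25 [0.601 0.641 0.099]
229 28 [0.601 0.64  0.099]
231 22 [0.601 0.64  0.098]
233 18 [0.6   0.629 0.099]
235 17 [0.601 0.63  0.099]
237 16 [0.601 0.628 0.098]
239 14 [0.604 0.627 0.099]
drum 841 ((443.2020568847656, 263.4584655761719), (95.40591430664062, 31.228992462158203), 89.96060943603516) 0.06445981845100968 0.3252908932010016 [0.44341196 0.26348497 0.05693857] [np.float64(0.21575832399142258), np.float64(0.21633357650483992), np.float64(0.3103319495216883), np.float64(0.3111555433191164)]
```

```bash
cat >> fit.py <<'E'
from scipy.spatial.transform import Rotation as Ro
def go(x,y,z,deg):
    """row to bring TCP to x,y,z, tool down, tool-y at angle deg in world xy"""
    o=ctrl.observe(); R0=Ro.from_quat(o["ee_rot"]); a=np.radians(deg)
    ty=np.array([np.cos(a),np.sin(a),0]); tz=np.array([0,0,-1.]); R1=Ro.from_matrix(np.c_[np.cross(ty,tz),ty,tz])
    print("row",np.round((R0.inv()*R1).as_rotvec(degrees=True)/6,2).tolist(),np.round(R0.inv().apply(np.array([x,y,z])-o["ee_pos"])/.03,3).tolist(),"t",o["time_s"].round(2),"pos",np.round(o["ee_pos"],4).tolist(),"F",np.round(o["ft_force"],1).tolist())
E
python3 - <<'E'
from fit import *
p=shot("top"); img=p["pixels"].astype(int); z=cloud(p)[...,2]
print(img[225,300],img[205,300],img[250,300],img[175,330])
sat=img[...,0]-img[...,2]
m=np.zeros(sat.shape,np.uint8); m[178:242,238:372]=(sat<22)[178:242,238:372]
m=cv2.morphologyEx(m,cv2.MORPH_OPEN,np.ones((3,3)))
cs=max(cv2.findContours(m,0,1)[0],key=cv2.contourArea)
print(cv2.minAreaRect(cs))
# corners by lines: keep low-y edges
for uv in [cv2.boxPoints(cv2.minAreaRect(cs)),[(246.4,195),(363.6,181.4),(365.9,222.3),(250,236.4)]]:
    P=onplane(p,uv,.010)[:,:2]*1000; r=cv2.minAreaRect(P.astype(np.float32)); print(r, P.mean(0))
go(.443,.2635,.10,0.3)
E
```

```text
[127 123 118] [127 120 120] [171 150 125] [172 154 126]
((307.14923095703125, 208.55364990234375), (42.36750030517578, 122.30304718017578), 83.21102905273438)
((625.9317016601562, 154.58229064941406), (82.42018127441406, 236.95143127441406), 8.191533088684082) [626.01216738 154.65113065]
((625.4319458007812, 155.1493682861328), (80.46366882324219, 230.62142944335938), 8.019037246704102) [625.55032494 155.96181734]Traceback (most recent call last):
  File "<stdin>", line 12, in <module>
  File "fit.py", line 13, in go
    print("row",np.round((R0.inv()*R1).as_rotvec(degrees=True)/6,2).tolist(),np.round(R0.inv().apply(np.array([x,y,z])-o["ee_pos"])/.03,3).tolist(),"t",o["time_s"].round(2),"pos",np.round(o["ee_pos"],4).tolist(),"F",np.round(o["ft_force"],1).tolist())
                                                                                                                                                        ^^^^^^^^^^^^^^^^^
AttributeError: 'float' object has no attribute 'round'
```

```bash
sed -i 's/o\["time_s"\].round(2)/round(float(o["time_s"]),2)/' fit.py; python3 -c "
from fit import *
go(.443,.2635,.10,0.3)"
```

```text
row [0.0, -0.0, 11.32] [-10.458, -5.534, 4.265] t 1.2 pos [0.2132, 0.534, 0.228] F [0.0, -1.1, -0.1]
```

```bash
python3 -m pendant '[[[0,0,11.3,-10.46,-5.53,4.26,-1],[0,0,11.3,-10.46,-5.53,4.26,-1],[0,0,11.3,-10.46,-5.53,4.26,-1],[0,0,11.3,-10.46,-5.53,4.26,-1],[0,0,11.3,-10.46,-5.53,4.26,-1],[0,0,11.3,-10.46,-5.53,4.26,-1],[0,0,11.3,-10.46,-5.53,4.26,-1],[0,0,11.3,-10.46,-5.53,4.26,-1],[0,0,11.3,-10.46,-5.53,4.26,-1],[0,0,11.3,-10.46,-5.53,4.26,-1],[0,0,11.3,-10.46,-5.53,4.26,-1],[0,0,11.3,-10.46,-5.53,4.26,-1],[0,0,11.3,-10.46,-5.53,4.26,-1],[0,0,11.3,-10.46,-5.53,4.26,-1],[0,0,11.3,-10.46,-5.53,4.26,-1]]]' 
python3 - <<'E'
from fit import *
go(.443,.2635,.037,0.3)
for n in("top","scene"):
    p=shot(n); W=cloud(p); cv2.imwrite(f"pics/{n}1.png",p["pixels"][...,::-1])
im=cv2.imread("pics/scene1.png")[110:270,210:380]
cv2.imwrite("pics/c1.png",cv2.resize(im,None,fx=3.4,fy=3.4,interpolation=2))
E
```

```text
time_s: 2.45
ee_pos: [0.4427, 0.2647, 0.1006]
ee_rot: [0.703, 0.711, 0.001, 0.0]
ft_force: [0.1, 0.6, 0.7]
opening: 0.0913
grasp_force: 0.0
row [0.01, -0.01, 0.05] [-0.041, 0.008, 2.121] t 2.45 pos [0.4427, 0.2647, 0.1006] F [0.1, 0.6, 0.7]
```

View pics/c1.png

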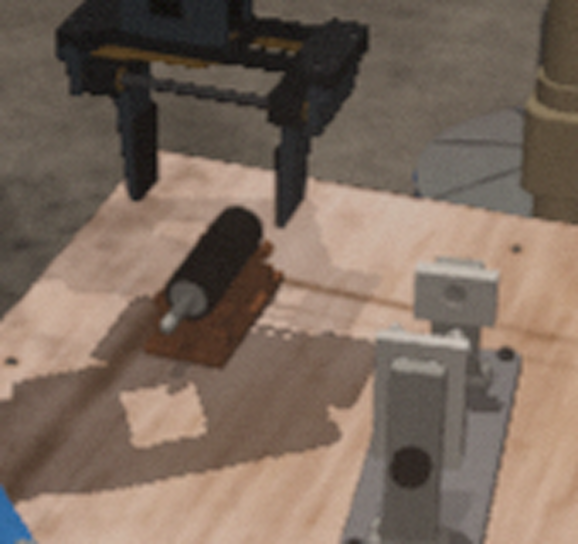

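The gripper straddles the drum at (215,260). Descending to grip.

```bash
python3 -m pendant '[[[0,0,0,-0.04,0.01,1,-1],[0,0,0,-0.04,0.01,1.7,-1],[0,0,0,-0.04,0.01,2.12,-1],[0,0,0,-0.04,0.01,2.12,-1],[0,0,0,-0.04,0.01,2.12,0.1],[0,0,0,-0.04,0.01,2.12,0.2],[0,0,0,-0.04,0.01,2.12,0.6],[0,0,0,-0.04,0.01,2.12,0.6],[0,0,0,-0.04,0.01,2.12,0.6],[0,0,0,-0.04,0.01,2.12,0.6],[0,0,0,-0.04,0.01,2.12,1],[0,0,0,-0.04,0.01,2.12,1],[0,0,0,-0.04,0.01,2.12,1],[0,0,0,-0.04,0.01,2.12,1]]]' 35
```

```text
time_s: 3.72
ee_pos: [0.4413, 0.2623, 0.0365]
ee_rot: [0.705, 0.709, -0.002, -0.001]
ft_force: [-5.6, 1.5, 4.5]
opening: 0.0333
grasp_force: 35.0
```

```bash
python3 -m pendant '[[[0,0,0,0,0,-0.5,1],[0,0,0,0,0,-1.5,1],[0,0,0,0,0,-2.8,1],[0,0,0,0,0,-4.3,1],[0,0,0,0,0,-4.3,1],[0,0,0,0,0,-4.3,1],[0,0,0,0,0,-4.3,1]]]' 
python3 - <<'E'
from fit import *
go(.6241,.1649,.165,8.1)
E
```

```text
time_s: 4.3
ee_pos: [0.4425, 0.2619, 0.1645]
ee_rot: [0.704, 0.71, -0.001, -0.0]
ft_force: [-0.4, 0.1, -3.3]
opening: 0.0339
grasp_force: 35.0
row [-0.02, 0.01, -1.28] [-3.279, 6.029, -0.026] t 4.3 pos [0.4425, 0.2619, 0.1645] F [-0.4, 0.1, -3.3]
```

```bash
python3 -m pendant '[[[0,0,-0.3,-0.5,1,-0.03,1],[0,0,-0.7,-1.2,2.3,-0.03,1],[0,0,-1,-2,3.6,-0.03,1],[0,0,-1.28,-2.8,5,-0.03,1],[0,0,-1.28,-3.28,6.03,-0.03,1],[0,0,-1.28,-3.28,6.03,-0.03,1],[0,0,-1.28,-3.28,6.03,-0.03,1],[0,0,-1.28,-3.28,6.03,-0.03,1],[0,0,-1.28,-3.28,6.03,-0.03,1]]]' 
python3 - <<'E'
from fit import *
go(.6241,.1649,.165,8.1)
V=[]
for n,(a,b,c,d) in(("scene",(150,285,290,400)),("top",(150,250,230,390))):
    p=shot(n); W=cloud(p); np.save(f"{n}2.npy",W); cv2.imwrite(f"pics/{n}2.png",p["pixels"][...,::-1])
    im=p["pixels"][a:b,c:d,::-1]; V.append(cv2.resize(im,(400,int(400*(b-a)/(d-c))),interpolation=2))
im=np.zeros((500,800,3),np.uint8)
for i,v in enumerate(V): im[:min(500,v.shape[0]),400*i:400*i+400]=v[:500]
cv2.imwrite("pics/c2.png",im)
E
```

```text
time_s: 5.05
ee_pos: [0.623, 0.1658, 0.1646]
ee_rot: [0.655, 0.756, -0.002, -0.002]
ft_force: [-0.1, 0.4, -2.6]
opening: 0.0336
grasp_force: 35.0
row [-0.04, -0.0, 0.01] [-0.037, 0.033, -0.014] t 5.05 pos [0.623, 0.1658, 0.1646] F [-0.1, 0.4, -2.6]
```

View pics/c2.png

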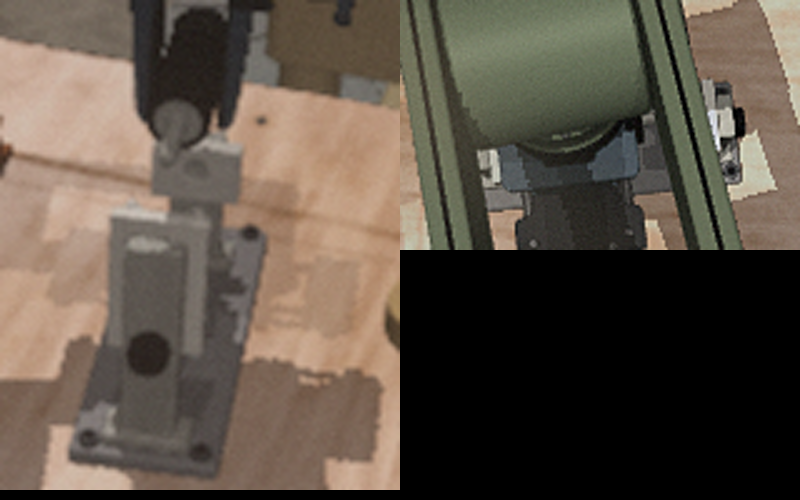

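The scene crop shows the roller held level above the stand, pin towards the camera. The arm hides the stand from the top camera. I'll locate the slot in the first top depth map and measure the held roller with the scene camera.

```bash
python3 - <<'E'
import numpy as np,cv2
np.set_printoptions(linewidth=250)
W=np.load("top0.npy"); z=np.nan_to_num(W[...,2]*1000).astype(int)
print(z[180:214,336:362])
print("xs col345",(W[180:214,345,0]*1000).round(0).astype(int)); print("ys row198",(W[198,336:362,1]*1000).round(0))
g=cv2.imread("pics/top0.png",0); print(g[180:214,336:362])
E
```

```text
[[  0   0   2   0   1   4   0  -1   0   4   0   2   0  -1   2   1   1   2   4   3   0   1   2   1   0   1]
 [  3   1   3   3   3   0   2   3   0   1   0  -1   0   1   3   2  -2   0  -1   1  -3   1   2  -2   2  -1]
 [  0   0  -2   3   1  -1   0   2  -1   0   2  -2   1   1 141 146 144 144 142 143  -2   2   0  -3  -1   1]
 [  0   1   2   0   2  -1   0   0   1 137 134 137 130 132 144 144 145 144 141 144  10   7  12  12   7  11]
 [  2   0   4   0   2  -1   2 131 134 136 132 135 133 137 142 142 144 141 145 143  11  11   8   6  11  11]
 [  6   6  12   8   6  12  10 132 136 133 135 140 140 140 142 144 144 146 144 143  12  14  12   0  13   9]
 [  9  14   9  11  10  11 110 138 142 140 141 142 139 143 139 144 143 145 145 144   9  16  15  17  15  14]
 [  9  12  13  12  10   7 109 137 143 141 143 143 141 141 142 142 142 143 143 143  16  12  15  14  13  15]
 [  9  10   8   8  10  11 104 133 142 139 140 140 141 141 138 144 145 148 146 141 135 133 133 132 132 135]
 [ 11  10  11  13  13  68 103 130 141 143 138 138 140 136 139 145 145 146 145 143 133 133 133 135 135 131]
 [  6   7   8   8  11  65 100 
[... 6382 characters left out ...]
100  99  97  96  99  99  98  82  49  42 174 156 150 143 143 162 163 104 187 178 178 194  68  22  39 114]
 [106 103 105 103 102  99 100  97  51  61 185 139 125 134 136 187 173  73 191 188 184 189  99  27  87 104]
 [100 104 106 101 100  97 101  92  50  63 199 189 189 190 185 187 185  56 185 171 163 111  77  62  99 108]
 [102 103  97  97 100 104 106 105  50  58 154 185 183 179 185 187 187  35  25  35  39  59  95  97 104 171]
 [ 99 101 100 101  99 100  98 106  56  49  61  51  23  25  39  39  43  49  46  50  52  99  92 111 164 167]
 [105  99 101  96 102  99 101 103  56  60  49  57  50  48  50  51  51  52  51  54  91 109  97 169 164 167]]<stdin>:5: RuntimeWarning: invalid value encountered in cast
```

```bash
python3 - <<'E'
import numpy as np,cv2
np.set_printoptions(linewidth=250)
S=np.load("scene2.npy"); im=cv2.imread("pics/scene2.png")
# pin/drum above z .14 near stand axis
m=np.zeros(S.shape[:2],bool); m[150:200,325:360]=1
C=np.array([.6255,.155]);a=np.radians(8.1); ey=np.array([-np.sin(a),np.cos(a)]); ex=np.array([np.cos(a),np.sin(a)])
sel=m&(S[...,2]>.14)&(S[...,2]<.2)
P=S[sel]; xs=(P[:,:2]-C)@ex*1000; ys=(P[:,:2]-C)@ey*1000
br=im[sel].mean(1)
for lo in range(-95,65,5):
    k=(ys>=lo)&(ys<lo+5)&(abs(xs)<30)
    if k.sum(): print(lo,k.sum(),"x",xs[k].min().round(1),xs[k].max().round(1),"z",(P[k,2].min()*1000).round(1),(P[k,2].max()*1000).round(1),"br",br[k].mean().round(0))
uv=np.argwhere(sel)
E
```

```text
-80 5 x -4.1 1.4 z 169.6 173.9 br 101.0
-75 17 x -4.7 3.0 z 165.1 175.7 br 92.0
-70 8 x -5.4 4.1 z 170.5 174.7 br 102.0
-65 9 x -4.6 3.4 z 169.4 174.8 br 88.0
-60 8 x -5.2 2.3 z 171.3 175.6 br 89.0
-55 8 x -3.9 3.7 z 169.3 176.3 br 86.0
-50 6 x -4.3 3.0 z 171.7 174.3 br 85.0
-45 11 x -5.1 4.2 z 170.4 189.3 br 82.0
-40 83 x -14.1 14.1 z 154.2 186.1 br 65.0
-35 116 x -16.2 15.7 z 154.5 186.9 br 55.0
-30 19 x -15.3 14.7 z 171.8 186.9 br 36.0
-25 21 x -15.9 14.2 z 174.7 186.7 br 33.0
-20 27 x -15.0 15.6 z 169.4 188.0 br 34.0
-15 34 x -25.0 25.2 z 153.0 196.5 br 39.0
-10 187 x -29.0 27.8 z 151.9 200.0 br 45.0
-5 105 x -29.0 27.7 z 148.8 198.4 br 44.0
0 28 x -18.0 26.3 z 159.4 200.0 br 38.0
5 26 x -17.8 28.2 z 176.5 197.5 br 33.0
10 26 x -18.1 26.7 z 165.3 197.0 br 40.0
15 30 x -17.9 28.5 z 172.9 199.0 br 38.0
20 22 x -17.7 24.9 z 157.0 198.2 br 49.0
25 30 x -17.7 28.0 z 177.1 192.5 br 34.0
30 14 x -13.0 10.4 z 181.5 187.1 br 32.0
35 16 x -13.4 9.6 z 180.6 187.9 br 32.0
40 17 x -16.1 11.2 z 175.8 187.3 br 34.0
45 16 x -12.9 10.6 z 178.9 187.9 br 31.0
50 16 x -15.6 9.9 z 177.6 186.2 br 35.0
55 16 x -16.5 11.3 z 176.1 186.4 br 56.0
```

```bash
python3 - <<'E'
import numpy as np,cv2
from fit import *
C=np.array([.6250,.1585]);a=np.radians(8.1); ey=np.array([-np.sin(a),np.cos(a)]); ex=np.array([np.cos(a),np.sin(a)])
for f in("scene0","top0"):
    S=np.load(f+".npy")
    X=(S[...,:2]-C)@ex*1000; Y=(S[...,:2]-C)@ey*1000; Z=S[...,2]*1000
    m=(abs(X)<60)&(abs(Y)<135)
    def rng(n,k,v): print(f,n,k.sum(),np.percentile(v[k],[2,10,50,90,98]).round(1))
    k=m&(Y<-50)&(Z>140); rng("slot top x",k,X); rng("slot top y",k,Y); rng("slot top z",k,Z)
    k=m&(Y<-50)&(Z>100)&(Z<125); rng("slot cheek body x",k,X)
    k=m&(Y>45)&(Y<75)&(Z>75)&(Z<92); rng("hole face x",k,X); rng("hole face y",k,Y)
    k=m&(Y>45)&(Y<72)&(Z>94); rng("hole top x",k,X); rng("hole top y",k,Y); rng("hole top z",k,Z)
    k=m&(Z>7)&(Z<13)&(abs(Y)<50);rng("plate x",k,X);rng("plate z",k,Z)
p=shot("scene"); S=cloud(p)
X=(S[...,:2]-C)@ex*1000; Y=(S[...,:2]-C)@ey*1000; Z=S[...,2]*1000
d=p["pixels"].max(2)<70
m=(abs(X)<20)&(Z>150)&(Z<195)&(Y>-100)&(Y<-35)
k=m&(Y<-48);rng("pin x",k,X);rng("pin y",k,Y);rng("pin z",k,Z); k=m&~(Y<-48);rng("face y",k,Y);rng("face x",k,X);rng("face z",k,Z)
E
```

```text
scene0 slot top x 127 [-24.6 -20.2  -0.2  18.2  22.2]
scene0 slot top y 127 [-94.  -92.6 -88.6 -80.5 -73.3]
scene0 slot top z 127 [140.2 140.5 142.6 144.8 145.6]
scene0 slot cheek body x 314 [-25.9 -20.9   1.   20.1  23.6]
scene0 hole face x 175 [-25.1 -21.1  -2.1  19.6  24. ]
scene0 hole face y 175 [54.8 56.1 58.6 64.5 70.6]
scene0 hole top x 70 [-24.7 -20.5  -3.6  19.3  23.4]
scene0 hole top y 70 [53.8 56.2 63.2 68.7 71.1]
scene0 hole top z 70 [94.1 94.2 95.5 97.1 97.7]
scene0 plate x 421 [-39.2 -31.8  23.7  36.   38.3]
scene0 plate z 421 [ 7.3  7.8  9.5 11.4 12.1]
top0 slot top x 210 [-23.9 -19.6  -0.7  19.1  23.2]
top0 slot top y 210 [-90.6 -89.7 -84.6 -75.  -71.1]
top0 slot top z 210 [140.1 140.7 143.7 146.2 147.4]
top0 slot cheek body x 53 [-25.3 -25.2  -9.1  11.   21.4]
top0 hole face x 31 [-24.5 -24.5  -6.9  17.6  22.7]
top0 hole face y 31 [57.7 57.8 58.2 69.8 73.7]
top0 hole top x 195 [-23.7 -19.5   0.1  20.   24.4]
top0 hole top y 195 [58.1 59.2 64.3 69.8 71.5]
top0 hole top z 195 [ 94.1  94.7  96.4  98.5 100. ]
top0 plate x 1764 [-38.6 -32.2   0.3  32.2  38.2]
top0 plate z 1764 [ 7.4  8.5 10.5 12.4 12.9]
top0 pin x 59 [-4.7 -3.8  0.2  3.7  4.1]
top0 pin y 59 [-80.7 -77.1 -70.6 -54.7 -51.2]
top0 pin z 59 [167.5 170.2 174.1 176.5 177.2]
top0 face y 192 [-46.8 -41.6 -38.5 -36.1 -35.4]
top0 face x 192 [-15.7 -11.8   2.   12.   14.6]
top0 face z 192 [160.1 163.5 175.  184.2 187.8]
```

```bash
python3 -m pendant '[[[0,0,0,0.03,0,0.4,1],[0,0,0,0.03,0,0.7,1],[0,0,0,0.03,0,0.9,1],[0,0,0,0.03,0,1.1,1],[0,0,0,0.03,0,1.1,1],[0,0,0,0.03,0,1.1,1]]]'; python3 -m pendant '[[[0,0,0,0,0,0.15,1],[0,0,0,0,0,0.3,1],[0,0,0,0,0,0.45,1],[0,0,0,0,0,0.45,1],[0,0,0,0,0,0.45,1]]]'
```

```text
time_s: 5.7
ee_pos: [0.6247, 0.1663, 0.1331]
ee_rot: [0.655, 0.755, -0.0, -0.0]
ft_force: [0.4, 0.1, -2.9]
opening: 0.0332
grasp_force: 35.0
time_s: 6.12
ee_pos: [0.6244, 0.1662, 0.1192]
ee_rot: [0.655, 0.755, -0.001, -0.001]
ft_force: [-1.6, -0.3, -2.9]
opening: 0.0334
grasp_force: 35.0
```

```bash
python3 -m pendant '[[[0,0,0,-0.1,0,0,1],[0,0,0,-0.2,0,0,1],[0,0,0,-0.3,0,0,1],[0,0,0,-0.35,0,0,1],[0,0,0,-0.35,0,0,1],[0,0,0,-0.35,0,0,1]]]'; python3 -m pendant '[[[0,0,0,-0.1,0,0,1],[0,0,0,-0.2,0,0,1],[0,0,0,-0.3,0,0,1],[0,0,0,-0.3,0,0,1],[0,0,0,-0.3,0,0,1]]]'
python3 - <<'E'
from fit import *
C=np.array([.6250,.1585]);a=np.radians(8.1); ey=np.array([-np.sin(a),np.cos(a)]); ex=np.array([np.cos(a),np.sin(a)])
o=ctrl.observe(); d=o["ee_pos"][:2]-C; F=o["ft_force"]; print("tcp stand",d@ex*1e3,d@ey*1e3,"F",F[:2]@ex,F[:2]@ey,F[2], "rot",Ro.from_quat(o["ee_rot"]).apply([0,0,1]))
p=shot("scene"); cv2.imwrite("pics/s3.png",p["pixels"][...,::-1])
cv2.imwrite("pics/c3.png",cv2.resize(p["pixels"][140:270,290:400,::-1],None,fx=4.5,fy=4.5,interpolation=2))
E
```

```text
time_s: 6.62
ee_pos: [0.626, 0.1559, 0.1198]
ee_rot: [0.655, 0.755, -0.0, -0.001]
ft_force: [-3.9, 1.9, -4.3]
opening: 0.0336
grasp_force: 35.0
time_s: 7.03
ee_pos: [0.6272, 0.1478, 0.1198]
ee_rot: [0.655, 0.755, 0.0, -0.001]
ft_force: [-3.4, 4.9, -3.9]
opening: 0.0332
grasp_force: 35.0
tcp stand 0.6202647829118397 -10.934087131296652 F -2.6400493715902122 5.363134909594484 -3.854469472486421 rot [-0.00118978  0.00151899 -0.99999814]
```

View pics/c3.png

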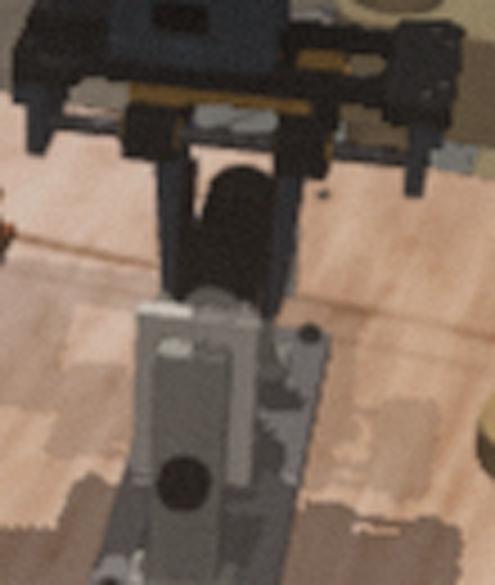

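The crop shows the pin inside the slotted cheek and the drum level behind its top edge at (205,300). The axial force of about 5 N is the spring. There is also a side force of about -2.6 N, so I'll ease off in -x.

```bash
cat >> fit.py <<'E'
C=np.array([.6250,.1585]);a8=np.radians(8.1); ey=np.array([-np.sin(a8),np.cos(a8)]); ex=np.array([np.cos(a8),np.sin(a8)])
def st():
    o=ctrl.observe(); d=o["ee_pos"][:2]-C; F=o["ft_force"];M=o["torque"]; print("tcp stand",np.round([d@ex*1e3,d@ey*1e3,o["ee_pos"][2]*1e3],1),"F",np.round([F[:2]@ex,F[:2]@ey,F[2]],2),"M",np.round([M[:2]@ex,M[:2]@ey,M[2]],2))
E
python3 -m pendant '[[[0,0,0,-0.02,-0.02,0,1],[0,0,0,-0.04,-0.04,0,1],[0,0,0,-0.04,-0.04,0,1],[0,0,0,-0.04,-0.04,0,1]]]' >/dev/null; python3 -c "
from fit import *
st()"
python3 -m pendant '[[[0,0,0,0,0,0.1,1],[0,0,0,0,0,0.2,1],[0,0,0,0,0,0.3,1],[0,0,0,0,0,0.4,1],[0,0,0,0,0,0.4,1],[0,0,0,0,0,0.4,1]]]' >/dev/null; python3 -c "
from fit import *
st()"
```

```text
tcp stand [  0.4 -11.9 120. ] F [-1.59  5.31 -4.67] M [ 0.84  0.39 -0.13]
tcp stand [  0.4 -11.9 108.3] F [-1.25  5.17 -3.83] M [ 0.8   0.42 -0.1 ]
```

```bash
python3 -m pendant '[[[0,0,0,0,-0.03,0.1,1],[0,0,0,0,-0.03,0.2,1],[0,0,0,0,-0.03,0.3,1],[0,0,0,0,-0.03,0.4,1],[0,0,0,0,-0.03,0.4,1],[0,0,0,0,-0.03,0.4,1]]]' >/dev/null; python3 -c "
from fit import *
st()"
python3 -m pendant '[[[0,0,0,0,0,0.1,1],[0,0,0,0,0,0.2,1],[0,0,0,0,0,0.3,1],[0,0,0,0,0,0.37,1],[0,0,0,0,0,0.37,1],[0,0,0,0,0,0.37,1]]]' >/dev/null; python3 -c "
from fit import *
st()"
```

```text
tcp stand [  0.2 -12.   96.4] F [ 0.22  5.   -3.56] M [0.92 0.06 0.01]
tcp stand [  0.2 -12.3  85.4] F [ 0.05  4.65 -2.93] M [0.81 0.09 0.03]
```

```bash
R='from fit import *
st()'
python3 -m pendant '[[[0,0,0,0,0,0.04,1],[0,0,0,0,0,0.08,1],[0,0,0,0,0,0.12,1],[0,0,0,0,0,0.12,1],[0,0,0,0,0,0.12,1]]]' >/dev/null; python3 -c "$R"
python3 -m pendant '[[[0,0,0,0,0,0.03,1],[0,0,0,0,0,0.04,1],[0,0,0,0,0,0.04,1],[0,0,0,0,0,0.04,1]]]' >/dev/null; python3 -c "$R"
```

```text
tcp stand [  0.2 -12.3  82. ] F [-0.04  4.5  -2.3 ] M [0.71 0.18 0.04]
tcp stand [  0.3 -12.4  81. ] F [-0.69  4.91 -1.35] M [ 0.69  0.21 -0.02]
```

```bash
R='from fit import *
st()'
python3 -m pendant '[[[0,0,0,0,0,0,1],[0,0,0,0,0,0,1]]]' >/dev/null; python3 -c "$R"
python3 -m pendant '[[[0,0,0,0,0,0.02,1],[0,0,0,0,0,0.02,1],[0,0,0,0,0,0.02,1]]]' >/dev/null; python3 -c "$R"
python3 -m pendant '[[[0,0,0,0,0,0.02,1],[0,0,0,0,0,0.02,1],[0,0,0,0,0,0.02,1]]]' >/dev/null; python3 -c "$R"
```

```text
tcp stand [  0.3 -12.3  81. ] F [-0.54  5.53 -0.37] M [ 0.67  0.17 -0.02]
tcp stand [  0.3 -12.4  80.3] F [-1.53  4.83 -1.49] M [ 0.69  0.17 -0.03]
tcp stand [  0.3 -12.3  79.8] F [-0.23  4.6  -1.47] M [ 0.69  0.2  -0.03]
```

```bash
R='from fit import *
st()'
python3 -m pendant '[[[0,0,0,0,0,0.02,1],[0,0,0,0,0,0.02,1],[0,0,0,0,0,0.02,1]]]' >/dev/null; python3 -c "$R"
python3 -m pendant '[[[0,0,0,0,0,0.02,1],[0,0,0,0,0,0.02,1],[0,0,0,0,0,0.02,1]]]' >/dev/null; python3 -c "$R
p=shot('scene'); S=cloud(p)
X=(S[...,:2]-C)@ex*1000; Y=(S[...,:2]-C)@ey*1000; Z=S[...,2]*1000
dk=p['pixels'].max(2)<75
for lo in list(range(-46,-16,5))+list(range(15,45,5)):
    k=dk&(abs(X)<9)&(Y>lo)&(Y<lo+5)&(Z>85)&(Z<112)
    if k.sum()>3: print(lo,k.sum(),np.percentile(Z[k],[50,90]).round(1))
cv2.imwrite('pics/c4.png',cv2.resize(p['pixels'][150:270,295:395,::-1],None,fx=5,fy=5,interpolation=2))
"
```

```text
tcp stand [  0.3 -12.3  79.2] F [-0.65  4.28 -0.63] M [ 0.68  0.15 -0.02]
tcp stand [  0.3 -12.4  78.6] F [-0.4   5.64 -1.43] M [0.72 0.19 0.01]
15 15 [ 99.5 101.4]
20 11 [ 99.2 101.4]
25 11 [ 99.7 101.4]
30 8 [ 98.9 100.5]
35 4 [97.7 98.5]
```

View pics/c4.png

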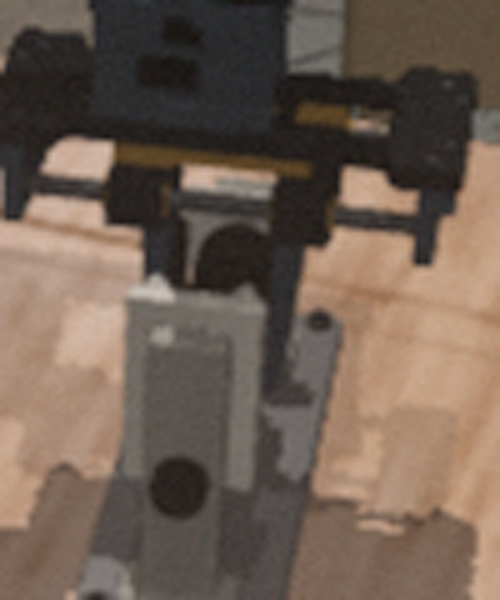

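The crop shows the drum still level behind the cheek's notch (235,260). I'll keep feeling downward.

```bash
R='from fit import *
st()'
for i in 1; do :; done
python3 -m pendant '[[[0,0,0,0,0,0.02,1],[0,0,0,0,0,0.02,1],[0,0,0,0,0,0.02,1]]]' >/dev/null; python3 -c "$R"
python3 -m pendant '[[[0,0,0,0,0,0.02,1],[0,0,0,0,0,0.02,1],[0,0,0,0,0,0.02,1]]]' >/dev/null; python3 -c "$R"
```

```text
tcp stand [  0.3 -12.3  78. ] F [-0.79  4.44 -1.4 ] M [ 0.75  0.16 -0.06]
tcp stand [  0.2 -12.4  77.4] F [-1.02  4.93 -1.1 ] M [ 0.71  0.19 -0.02]
```

```bash
R='from fit import *
st()'
python3 -m pendant '[[[0,0,0,0,0,0.02,1],[0,0,0,0,0,0.02,1],[0,0,0,0,0,0.02,1]]]' >/dev/null; python3 -c "$R"
python3 -m pendant '[[[0,0,0,0,0,0.02,1],[0,0,0,0,0,0.02,1],[0,0,0,0,0,0.02,1]]]' >/dev/null; python3 -c "$R"
```

```text
tcp stand [  0.3 -12.3  76.8] F [-0.82  4.75 -2.36] M [ 0.67  0.18 -0.03]
tcp stand [  0.3 -12.4  76.2] F [-1.18  5.   -1.21] M [ 0.66  0.22 -0.1 ]
```

```bash
cat >> fit.py <<'E'
def tops():
    p=shot('scene'); S=cloud(p)
    X=(S[...,:2]-C)@ex*1000; Y=(S[...,:2]-C)@ey*1000; Z=S[...,2]*1000
    dk=p['pixels'].max(2)<75
    for lo in range(-46,50,8):
        k=dk&(abs(X)<9)&(Y>lo)&(Y<lo+8)&(Z>80)&(Z<108)
        if k.sum()>3: print(lo,k.sum(),np.percentile(Z[k],[50,90]).round(1),end=' ')
    print(); return p
E
R='from fit import *
st()'
python3 -c "$R
tops()"
python3 -m pendant '[[[0,0,0,0,0,0.02,1],[0,0,0,0,0,0.02,1],[0,0,0,0,0,0.02,1]]]' >/dev/null; python3 -c "$R
tops()"
python3 -m pendant '[[[0,0,0,0,0,0.02,1],[0,0,0,0,0,0.02,1],[0,0,0,0,0,0.02,1]]]' >/dev/null; python3 -c "$R"
```

```text
tcp stand [  0.3 -12.4  76.2] F [-1.18  5.   -1.21] M [ 0.66  0.22 -0.1 ]
-14 11 [98.  98.4] -6 14 [97.7 99.4] 2 23 [97.  98.6] 10 15 [96.3 97.2] 18 22 [96.8 98.1] 26 18 [96.8 98. ] 34 7 [96.1 98. ] 
tcp stand [  0.3 -12.4  75.8] F [-2.05  4.9   0.06] M [ 0.58  0.22 -0.11]
-14 7 [97.5 99.7] -6 19 [96.3 98.2] 2 15 [95.9 98.9] 10 23 [95.8 97.6] 18 20 [96.6 98.1] 26 14 [96.7 98. ] 34 8 [95.5 96.8] 
tcp stand [  0.3 -12.4  75.5] F [-0.78  5.55  1.4 ] M [ 0.55  0.35 -0.07]
```

```bash
R='from fit import *
st()'
python3 -m pendant '[[[0,0,0,0,-0.01,-0.02,1],[0,0,0,0,-0.01,-0.02,1],[0,0,0,0,-0.01,-0.02,1]]]' >/dev/null; python3 -c "$R"
python3 -m pendant '[[[0,0,0,0.04,0,0,1],[0,0,0,0.08,0,0,1],[0,0,0,0.12,0,0,1],[0,0,0,0.12,0,0,1],[0,0,0,0.12,0,0,1]]]' >/dev/null; python3 -c "$R"
python3 -m pendant '[[[0,0,0,0.03,0,0,1],[0,0,0,0.06,0,0,1],[0,0,0,0.06,0,0,1],[0,0,0,0.06,0,0,1]]]' >/dev/null; python3 -c "$R"
```

```text
tcp stand [  0.3 -12.4  75.9] F [-0.44  5.39 -0.09] M [0.59 0.14 0.01]
tcp stand [-0.  -9.2 75.4] F [1.24 4.61 1.45] M [ 0.37 -0.31  0.11]
tcp stand [-0.4 -7.6 75.3] F [4.21 3.38 3.  ] M [ 0.26 -0.54  0.22]
```

```bash
R='from fit import *
st()'
python3 -m pendant '[[[0,0,0,0,0.02,-0.02,1],[0,0,0,0,0.02,-0.02,1],[0,0,0,0,0.02,-0.02,1]]]' >/dev/null; python3 -c "$R"
python3 -m pendant '[[[0,0,0,0.03,0,0,1],[0,0,0,0.06,0,0,1],[0,0,0,0.06,0,0,1],[0,0,0,0.06,0,0,1]]]' >/dev/null; python3 -c "$R"
```

```text
tcp stand [-0.5 -7.6 75.3] F [2.84 3.71 2.66] M [ 0.3  -0.47  0.22]
tcp stand [-0.7 -5.7 75.3] F [2.55 3.61 2.73] M [ 0.2  -0.48  0.19]
```

```bash
R='from fit import *
st()'
python3 -m pendant '[[[0,0,0,0,0.03,-0.03,1],[0,0,0,0.03,0.03,-0.03,1],[0,0,0,0.06,0.03,-0.03,1],[0,0,0,0.06,0.03,-0.03,1],[0,0,0,0.06,0.03,-0.03,1]]]' >/dev/null; python3 -c "$R"
```

```text
tcp stand [-0.6 -3.9 75.7] F [0.14 3.47 0.3 ] M [ 0.29 -0.05  0.1 ]
```

```bash
R='from fit import *
st()'
python3 -m pendant '[[[0,0,0,0.03,0.005,0,1],[0,0,0,0.06,0.01,0,1],[0,0,0,0.06,0.01,0,1],[0,0,0,0.06,0.01,0,1]]]' >/dev/null; python3 -c "$R"
python3 -m pendant '[[[0,0,0,0.02,0,0,1],[0,0,0,0.03,0,0,1],[0,0,0,0.03,0,0,1],[0,0,0,0.03,0,0,1]]]' >/dev/null; python3 -c "$R
p=tops(); cv2.imwrite('pics/c5.png',cv2.resize(p['pixels'][150:270,295:395,::-1],None,fx=5,fy=5,interpolation=2))"
```

```text
tcp stand [-0.3 -2.2 75.8] F [-1.04  3.28 -0.64] M [ 0.21  0.19 -0.08]
tcp stand [-0.2 -1.7 75.8] F [-2.34  0.14 -1.64] M [-0.17  0.39 -0.05]
-14 10 [97.5 99. ] -6 19 [96.6 98.3] 2 19 [96.9 98.2] 10 14 [96.5 98.2] 18 21 [96.4 98.9] 26 14 [97. 98.] 34 22 [96.2 98.4] 42 7 [95.4 97. ]
```

```bash
R='from fit import *
st()'
python3 -m pendant '[[[0,0,0,-0.01,0,0,0.2],[0,0,0,-0.01,0,0,0.15],[0,0,0,-0.01,0,0,0.1],[0,0,0,-0.01,0,0,0],[0,0,0,-0.01,0,0,-0.3],[0,0,0,-0.01,0,0,-0.3],[0,0,0,-0.01,0,0,-0.3],[0,0,0,-0.01,0,0,-0.3]]]'; python3 -c "$R
p=tops(); cv2.imwrite('pics/c5.png',cv2.resize(p['pixels'][150:270,295:395,::-1],None,fx=5,fy=5,interpolation=2))"
```

```text
time_s: 15.87
ee_pos: [0.6257, 0.1571, 0.0762]
ee_rot: [0.655, 0.755, 0.0, 0.0]
ft_force: [-0.3, 0.3, 0.2]
opening: 0.0594
grasp_force: 0.0
tcp stand [ 0.5 -1.5 76.2] F [-0.29  0.37  0.25] M [-0.12  0.07 -0.  ]
-14 7 [ 98.8 100.1] -6 17 [96.1 99.2] 2 20 [96.1 96.9] 10 20 [96.2 98. ] 18 22 [96.6 98.9] 26 16 [96.7 98.8] 34 19 [96.1 97.5] 42 6 [95. 96.]
```

View pics/c5.png

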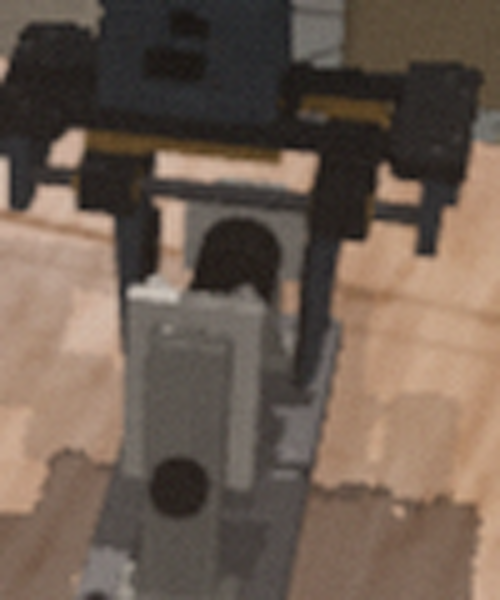

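The fingers are open and clear, and the drum lies level between the cheeks at (238,260). I'll raise the arm straight up, move it aside, and check with the top camera.

```bash
python3 -m pendant '[[[0,0,0,0,0,-0.5,-0.3],[0,0,0,0,0,-1.5,-0.3],[0,0,0,0,0,-2.5,-0.3],[0,0,0,0,0,-3.5,-0.3],[0,0,0,0,0,-4.5,-0.3],[0,0,0,1,-1.3,-5,-0.3],[0,0,0,2,-2.6,-5,-0.3],[0,0,0,3,-4,-5,-0.3],[0,0,0,4,-5.2,-5,-0.3],[0,0,0,5,-6.5,-5,-0.3],[0,0,0,6,-7.5,-5,-0.3],[0,0,0,6,-7.5,-5,-0.3],[0,0,0,6,-7.5,-5,-0.3],[0,0,0,6,-7.5,-5,-0.3]]]' 
python3 - <<'E'
from fit import *
p=shot("top"); W=cloud(p); V=[]
X=(W[...,:2]-C)@ex*1000; Y=(W[...,:2]-C)@ey*1000; Z=W[...,2]*1000
d=p["pixels"].max(2)<60
k=d&(abs(X)<22)&(abs(Y)<62)&(Z>70)&(Z<112); print("drum n",k.sum(),"x",np.percentile(X[k],[1,50,99]).round(1),"y",np.percentile(Y[k],[0,1,50,99,100]).round(1))
for lo in range(-46,50,12):
    q=k&(Y>lo)&(Y<lo+12)&(abs(X)<5); print(lo,q.sum(),np.median(Z[q]).round(1) if q.any() else 0,end=' | ')
p2=shot("scene")
A=cv2.resize(p["pixels"][170:245,235:385,::-1],(800,400),interpolation=2)[:, :440]
im=np.zeros((480,800,3),np.uint8); im[:320,:640][:]=cv2.resize(p["pixels"][170:245,235:385,::-1],(640,320),interpolation=2)
s=cv2.resize(p2["pixels"][160:260,300:370,::-1],(160*2,457),interpolation=2); im[:457,480:800]=s
im[:240,:480]=cv2.resize(p["pixels"][170:245,235:385,::-1],(480,240),interpolation=2); im[240:,:480]=0
cv2.imwrite("pics/fin.png",im)
E
```

```text
time_s: 17.08
ee_pos: [0.3761, 0.3043, 0.2266]
ee_rot: [0.654, 0.757, 0.0, 0.0]
ft_force: [1.3, 0.1, 0.5]
opening: 0.0593
grasp_force: 0.0
drum n 858 x [-15.5   0.3  17.3] y [-55.4 -47.3  -7.1  44.1  47.3]
-46 38 98.7 | -34 39 98.7 | -22 41 98.7 | -10 36 99.0 | 2 35 98.0 | 14 39 98.5 | 26 19 97.8 | 38 8 98.9 |
```

View pics/fin.png

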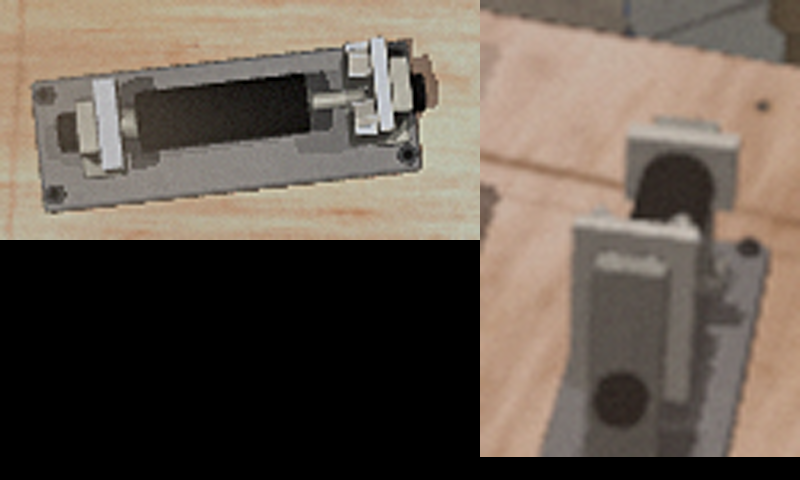

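The top view shows the roller seated level: the shoulder touches the holed cheek at (120,122), the pin is in the slot at (345,98), and the drum is centred (y from -47 to +47 mm). Handing in.

```bash
python3 -c "
from plant import ctrl
print(ctrl.hand_in())"
```

```text
the job is handed in; nothing more can be done
None
```

The roller is back in the stand and the job is handed in at about 17 s: the last pictures show the pin in the slot, the shoulder up against the holed cheek and the drum level, with the gripper clear and readings of about 6 N at most while the pin was in the slot.

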